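# Put the drill cassette away in its latched rack slot

### The arm

A 7-joint arm with a two-finger parallel gripper is mounted at the origin on the work surface. World frame = base frame: x ahead of the robot, y to its left, z up, the work surface at z = 0. Lengths are in mm, angles in rad, forces in N, time in s.
With the tool pointing down it reaches from about 425 to 950 mm from the base axis. Payload 4.7 kg.
Tool frame: the origin (TCP) lies at the very end of the fingers, on their centre line; the grasp point (between the pads) lies 19 mm behind it; y points along the fingers, x is the direction in which the jaws open and shut, and the axes are right-handed (so a half turn about y gives the same grasp; the last joint's range is limited). The gripper opens to 87 mm and grips with 3 to 60 N. Pads are 19 mm wide; open, the fingers measure 117 mm over their backs; the gripper's body (75 mm by 190 mm) begins 51 mm behind the grasp point.
Start: joints at [-1.186, 0.469, -0.049, 1.532, 0.024, 1.141, -0.082], TCP at [271.374, 618.066, 222.573] pointing down, gripper open.
Joint ranges: [-2.59, 2.59], [-0.33, 1.99], [-1.39, 1.29], [0.1, 2.45], [-1.04, 4.18], [0.21, 1.99], [-2.66, 2.66]. Speed limits (rad/s): [2.57, 2.57, 3.14, 3.14, 3.14, 3.14, 3.14].

### API

Orientations are given as a rotation vector (axis times angle).
In Python, from rig import env gives the robot as it stands.
- The arm moves only by the tool step_arm, never from a script. Its argument "rows" is a list of rows, each an object with "offset": the shift along the world's x, y, z in cm, a list of three; "dr": the turn, a rotation vector about the world's x, y, z in rad, a list of three. A call has 1 to 20 rows; each row shifts and turns the commanded pose from where the row before left it; what a row does not reach is not made up. A row lasts 1/12 s, in which the tool goes at most 41.7 mm and 7.16 degrees, less where a joint would pass 70% of its speed; a pose out of reach is approached as far as the arm can. A call is refused whole if a number of a shift passes 4.17 or a number of a turn 0.125, either way. A call with a gripper value outside its range is refused whole. "fingers" is the gripper's target within -1 to 1 (fully open at 1, half-way at 0, shut at -1), set as the call begins (left out, the last holds). The fingers move at their own pace and stop on an object; the grip force is fixed at half the most. Time passes only in rows, so rows that do not move let the fingers close. It gives the time, the measured TCP pose, the force and the opening at its end, in the units of the state.
- env.sense(): the state, without advancing time (a new reading comes with each control period).
- env.snapshot(name): name is "scene" or "top" or "wrist"; returns the picture (420x560x3 uint8, red, green, blue); there is no depth.
- env.get_calibration(name): a dict with "fx", "fy", "cx", "cy" (pixels), "T" (4x4, takes a point from camera to world coordinates). Camera axes: x right, y up, looking along -z (the intrinsics and any distortion apply to the point x, -y, -z); pixel columns grow to the right and rows downward; lengths in mm; the calibration is good to about 2 mm. A picture is of the moment at which its call begins: read the wrist's pose just before it. get_calibration takes no time and is no camera call; for the wrist camera it gives the pose at the moment of the call.
- env.close_job(): hands the job in, once; it reports no verdict.
Trained networks look in the newest picture that a camera, given by its name, has taken for a name from the list of things; names that differ only in an ending like _2 or _b are one class to them, and where a whole thing is asked for, a point or a joint stands for the part that bears it (a point fixed in the world has none). Each returns a list of dicts, best first, with "confidence" (0 to 1); they miss things now and then, are a little off and sometimes report something else, mostly with a low value. They report only what shows in the picture. A call takes as long as a camera call. They do not tell look-alikes from the thing itself.
- env.trace(camera, query): "mask" (420x560 bool, what is visible of it) and "bbox" ([centre column, centre row, width, height] in pixels, round what is visible of it).
The state is a dict: "time": time; "q": joint angles; "qd": joint speeds; "effort": joint torques, N m; "ee_pos": TCP position; "orientation": TCP orientation; "ft_force": force on the tool from outside, world axes, zero at the start; "ft_torque": the same for the moment, N m; "opening": opening from 0.0 (shut) to 1.0 (fully open).
Only numpy, scipy, OpenCV 4.12 (cv2) and the standard library are available. Lean on these libraries where they do the work, as an engineer would, in place of code of your own. Each camera call takes 0.05 s, during which the arm holds its last target. There are 200 camera calls.

### The job

Put the drill cassette that leans on the sloping stand away in the rack. Lift it off by the sides of its handle, stand it upright on the rubber mat and let go, then take its handle again across the thin way and press the cassette straight down past the spring latch into the empty slot of its own length, until it is fully home and the latch has snapped back over its shoulder. Let go, and leave the other cassettes, the sanding drums and the tools where they are.

Things in the scene. Friction and masses are not known exactly. Their poses are not given: they have to be found in the camera images.
- cassette: Drill cassette to put away: flat grey case, black handle block on top. x thickness, y length, z up; origin: centre of its foot. Body 28 (x) by 120 (y) by 65 mm high; handle centred on it, 28 (x) by 50 (y), from 65 to 125 mm above the foot, leaving a 35 mm shoulder each side. 0.22 to 0.41 kg, half of it in the handle. Fits either way round. Starts on the stand, z leaning back 40 degrees, away from the robot.
- handle (a point): Centre of the cassette's handle, 95 mm above the foot's centre along the cassette's z; axes as cassette. Across x it is 28 mm thick, across y 50 mm wide.
- stand: Fixed sloping wooden stand. Origin at bench level under the cassette's foot; x up the slope, away from the robot; y along the cassette. Base x -55 to 115 mm, 140 mm wide. Foot centre rests 45 mm above the bench. A 130 mm wide board backs the body; behind the handle is only a spine 36 mm wide, to 19 mm past its top: fingers fit beside the 50 mm width, not behind the handle.
- mat: Thin black rubber mat fixed on the bench, 90 mm (x) by 200 mm (y), 3 mm thick, clear of things: the place to stand the cassette up. Origin at the centre of its underside.
- dock: Empty rack slot of the cassette's length, fixed. Three aluminium slots stand parallel, 80 mm apart on one base plate, in any order. x along the slot to its latch, y across, z up; origin: centre of its underside, 10 mm above the bench. Floor 10 mm above the origin; slot 124 mm (x) by 33 mm (y). Side walls and the -x end wall rise to about 50 mm above the origin, then lips flare out 8 mm, to 67 mm.
- seat (a point): Centre of the floor of the empty full-length slot, where the centre of the cassette's foot ends up; 20 mm above the bench, axes as dock.
- latch_dock (a joint): Spring latch at the slot's +x end (rad): 0 shut, grows as it swings outward, at most 0.25. An upright steel leaf hinged near the floor, 22 mm wide. Pressed down on its ramp with 3 to 10 N, the cassette pushes it open to about 0.06 and slides past; with the foot less than 3 mm off the slot floor the nose snaps back over the shoulder.
- latch_nose (a point): Inner tip of that latch's nose: when shut, 55 mm along x from the slot's centre, its underside 78 mm above the dock's origin (68 mm above the slot floor). Above it a steep ramp slopes up and 11 mm outward, to 114 mm above the origin.
- dock_short: An empty slot of the same make but only 94 mm long (for 90 mm cassettes); the cassette does not fit it. Axes and origin as dock.
- dock_full: A slot of the same make and length as dock, with another such cassette locked in it, its handle top 145 mm above the bench; leave that one alone. Axes and origin as dock.
- short_cassette: A shorter cassette, 90 mm long, lying flat on the bench (28 mm high). Leave it.
- drum_big: large sanding drum standing upright: 68 mm across, 85 mm high, with a spindle up to 127 mm; origin at the centre of its foot. Leave it.
- drum_mid: middle sanding drum standing upright: 52 mm across, 80 mm high, with a spindle up to 122 mm; origin at the centre of its foot. Leave it.
- drum_small: small sanding drum standing upright: 38 mm across, 70 mm high, with a spindle up to 112 mm; origin at the centre of its foot. Leave it.
- wrench: A wrench lying on the bench. Leave it.
- screwdriver: A screwdriver lying on the bench. Leave it.
There are look-alikes about, which are no part of the job. Leave any yellow look-alike of the cassette alone.

How it is judged:
By the outcome, as a careful person would: the job done as asked, in the order asked, and still so for the second after the job is handed in, with the robot touching nothing.
It also fails if it takes over 61 s, if anything falls off the work surface, if the arm or the gripper's body presses on something with over 40 N, if the wrist force passes 120 N, or if a joint passes its speed limit or range.

## Working session

There is one attempt and no reset: what is moved stays moved. The work goes in short steps, Python scripts to look and compute and a tool call to move; the robot and the scene stay as the last step left them, time stands still between calls to the robot, and variables do not carry over. Pictures are saved under pics/ and viewed, about 8 in all and at most 12, crops included, and the job is handed in when it is done.

Besides the shell and the picture viewer there is one more tool, called after "Request:" by a JSON object that holds its "api" and its "payload", one argument or row to a line. step_arm: Moves the arm, as the interface text tells. Its arguments: {"type":"object","properties":{"rows":{"type":"array"},"fingers":{"type":"number"}},"required":["rows"]}

```bash
ls; mkdir -p pics
python3 - <<'E'
from rig import env
import cv2,numpy as np
s=env.sense();print(s['time'],s['ee_pos'],s['orientation'],s['opening'],s['ft_force'])
for n in ['scene','top']:
    im=env.snapshot(n);cv2.imwrite(f'pics/{n}0.png',im[:,:,::-1])
    c=env.get_calibration(n);print(n,{k:(np.round(v,3).tolist()) if k=='T' else v for k,v in c.items()})
    for q in ['cassette','stand','mat','dock','dock_short','dock_full','latch_dock','handle']:
        r=env.trace(n,q);print(q,[(round(d['confidence'],2),np.round(d['bbox']).tolist()) for d in r[:3]])
print(env.sense()['time'])
E
```

```text
pics
0.0 [271.19666486 617.46402756 221.50335942] [-1.37819069 -0.89811196  0.9006718 ] 0.9967814360848373 [ 0.63863159  0.23461049 -0.2576854 ]
scene {'fx': 416.5251230735023, 'fy': 416.5251230735023, 'cx': 276.75681189176447, 'cy': 207.72454589491116, 'T': [[-0.233, -0.812, 0.535, 1160.597], [0.973, -0.197, 0.125, 126.399], [0.004, 0.549, 0.836, 1091.463], [0.0, 0.0, 0.0, 1.0]]}
cassette [(0.93, [209.0, 227.0, 49.0, 18.0]), (0.72, [174.0, 140.0, 41.0, 39.0]), (0.44, [255.0, 259.0, 27.0, 35.0])]
stand [(0.69, [211.0, 242.0, 58.0, 53.0]), (0.45, [420.0, 221.0, 18.0, 25.0])]
mat [(0.92, [283.0, 201.0, 68.0, 31.0])]
dock []
dock_short [(0.95, [334.0, 253.0, 18.0, 55.0]), (0.5, [210.0, 240.0, 57.0, 59.0])]
dock_full [(0.79, [306.0, 254.0, 19.0, 63.0]), (0.52, [363.0, 274.0, 20.0, 20.0])]
latch_dock [(0.74, [305.0, 253.0, 25.0, 66.0]), (0.56, [363.0, 274.0, 19.0, 22.0])]
handle [(0.88, [210.0, 226.0, 49.0, 18.0]), (0.84, [174.0, 141.0, 41.0, 36.0]), (0.68, [281.0, 200.0, 67.0, 29.0])]
top {'fx': 518.270768814439, 'fy': 518.270768814439, 'cx': 267.08432919015223, 'cy': 208.08950951375917, 'T': [[-0.01, 0.991, -0.134, 328.864], [-1.0, -0.013, -0.017, -40.747], [-0.019, 0.133, 0.991, 1516.515], [0.0, 0.0, 0.0, 1.0]]}
cassette [(0.85, [421.0, 293.0, 46.0, 50.0]), (0.61, [334.0, 172.0, 44.0, 43.0])]
stand [(0.7, [330.0, 176.0, 55.0, 70.0])]
mat [(0.98, [271.0, 244.0, 74.0, 31.0])]
dock [(0.7, [180.0, 185.0, 27.0, 63.0]), (0.55, [232.0, 177.0, 21.0, 68.0])]
dock_short [(0.65, [208.0, 181.0, 21.0, 56.0])]
dock_full [(0.92, [233.0, 177.0, 22.0, 68.0])]
latch_dock [(0.55, [360.0, 265.0, 29.0, 47.0])]
handle [(0.98, [418.0, 292.0, 44.0, 48.0]), (0.96, [330.0, 171.0, 44.0, 50.0])]
0.9
```

Run:
```python
import cv2
a=cv2.imread('pics/top0.png')[110:330,140:480];cv2.imwrite('pics/t.png',cv2.resize(a,(800,518),interpolation=cv2.INTER_CUBIC))
a=cv2.imread('pics/scene0.png')[100:320,140:440];cv2.imwrite('pics/s.png',cv2.resize(a,(800,587),interpolation=cv2.INTER_CUBIC))
```

```text
(no output)
```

View pics/t.png

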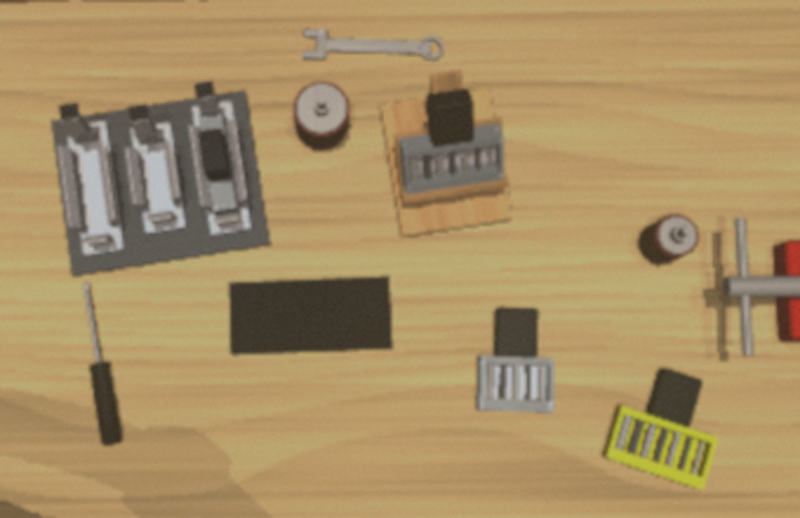

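View pics/s.png

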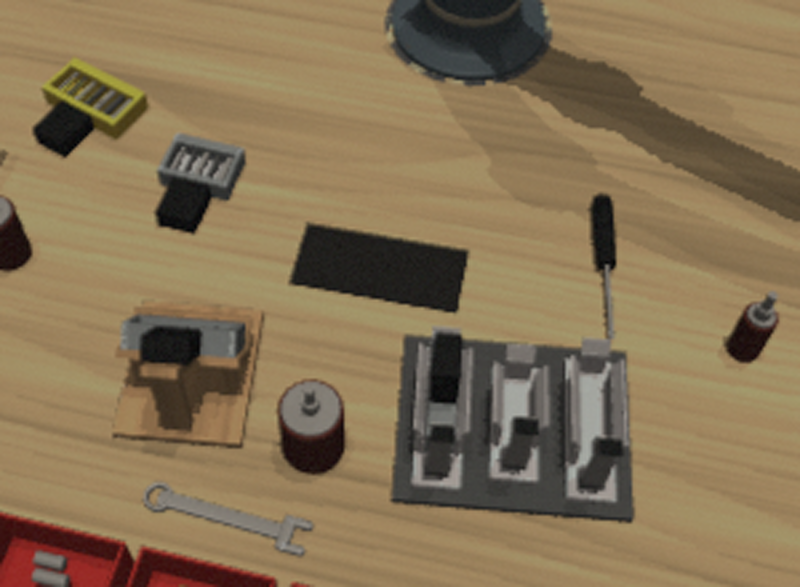

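Top crop: the empty full-length slot is leftmost (crop ~(95,190)), with the short slot in the middle and the full one on the right. The stand with the cassette is at ~(450,150), the mat at ~(310,315), and a yellow decoy lies lower right. Scene agrees. Next, rough poses.

```bash
cat > h.py <<'E'
import numpy as np, cv2
from scipy.optimize import least_squares
from scipy.spatial.transform import Rotation as R
def proj(c,P):
    T=np.array(c['T']);p=(np.atleast_2d(P)-T[:3,3])@T[:3,:3]
    return np.c_[c['cx']+c['fx']*p[:,0]/-p[:,2], c['cy']-c['fy']*p[:,1]/-p[:,2]]
def ray(c,uv,z):
    T=np.array(c['T']);uv=np.atleast_2d(uv).astype(float)
    d=np.c_[(uv[:,0]-c['cx'])/c['fx'],-(uv[:,1]-c['cy'])/c['fy'],-np.ones(len(uv))]@T[:3,:3].T
    return T[:3,3]+d*((z-T[2,3])/d[:,2:])
def place(p,P): # pose x,y,yaw at given heights
    return np.asarray(P,float)@R.from_euler('z',p[2]).as_matrix().T+[p[0],p[1],0]
def fit(p0,obs): # obs: list of (cal, pts(local, z from bench), uv)
    f=lambda p:np.concatenate([(proj(c,place(p,P))-uv).ravel() for c,P,uv in obs])
    r=least_squares(f,p0,x_scale=[10,10,.1],loss='soft_l1');return r.x,np.round(f(r.x).reshape(-1,2),1).tolist()
a=np.radians(40)
def cas(P): # cassette local on stand -> stand frame
    P=np.asarray(P,float);return np.c_[P[:,0]*np.cos(a)+P[:,2]*np.sin(a),P[:,1],45-P[:,0]*np.sin(a)+P[:,2]*np.cos(a)]
E
python3 - <<'E'
from h import *
from rig import env
t=env.get_calibration('top');s=env.get_calibration('scene')
ct=lambda L:np.array(L)/(800/340)+[140,110]
cs=lambda L:np.array(L)/(800/300)+[140,100]
# mat corners top: far-left.. (+x,+y),( +x,-y),(-x,-y),(-x,+y)
M=[[45,100,3],[45,-100,3],[-45,-100,3],[-45,100,3]]
print('mat',fit([500,0,0],[(t,M,ct([[230,284],[389,277],[392,348],[231,354]])),(s,M,cs([[458,311],[291,284],[307,224],[468,250]]))]))
# stand base at z~? assume top corners; use z=8
S=[[115,70,8],[115,-70,8],[-55,-70,8],[-55,70,8]]
F=cas([[-14,60,65],[-14,-60,65],[-14,-60,0],[-14,60,0]])
print('stand',fit([600,-150,0],[(t,F,ct([[399,142],[500,123],[505,178],[404,193]]))]))
print('standbase',fit([600,-150,0],[(t,S[2:],ct([[511,219],[402,236]])),(s,S[:3],cs([[242,444],[114,436],[137,302]]))]))
# dock: slot floor? plate: bounds unknown; print raw
print('plate top z10',ray(t,ct([[52,121],[245,91],[270,243],[74,275]]),10).round())
print('plate scene',ray(s,cs([[632,519],[393,500],[405,335],[630,352]]),10).round())
print('dock latch/end', ray(t,ct([[70,110],[101,243]]),60).round())
w=env.get_calibration('wrist');print(np.round(w['T'],3),w['fx'],w['cx'],w['cy'])
im=env.snapshot('wrist');cv2.imwrite('pics/w0.png',im[:,:,::-1])
E
```

```text
mat (array([ 4.28264817e+02, -2.65929724e+01,  3.19885972e-02]), [[-1.0, -1.0], [-0.4, -1.0], [-0.1, -0.3], [-0.3, 0.1], [-0.5, -0.4], [-0.8, -1.3], [-0.2, -1.3], [0.2, -0.8]])
stand (array([ 5.97350112e+02, -2.01365594e+02,  1.68251437e-01]), [[0.6, 2.0], [0.2, 2.4], [-1.5, -3.2], [0.1, -2.1]])
standbase (array([ 5.90379138e+02, -2.03275075e+02,  1.64525259e-01]), [[0.7, -1.3], [0.0, -0.2], [0.3, -0.2], [-0.3, -0.4], [1.8, -0.2]])
plate top z10 [[676. 297.  10.]
 [712.  52.  10.]
 [517.  21.  10.]
 [480. 266.  10.]]
plate scene [[681. 298.  10.]
 [718.  55.  10.]
 [521.  24.  10.]
 [483. 275.  10.]]
dock latch/end [[678. 263.  60.]
 [514. 223.  60.]]
[[ 4.02000e-01 -8.88000e-01 -2.23000e-01  2.11131e+02]
 [ 9.16000e-01  3.90000e-01  9.80000e-02  6.45256e+02]
 [-1.00000e-03 -2.44000e-01  9.70000e-01  3.85678e+02]
 [ 0.00000e+00  0.00000e+00  0.00000e+00  1.00000e+00]] 306.4395568670265 279.92025292558105 211.1765800269823
```

```bash
cat >> h.py <<'E'
def tool(yaw,tilt=0,flip=False): # jaw axis along frame y at yaw; approach tilted back toward robot
    y=np.array([-np.sin(tilt),0,-np.cos(tilt)]);x=np.array([0,-1. if flip else 1.,0]);z=np.cross(x,y)
    return R.from_euler('z',yaw)*R.from_matrix(np.c_[x,y,z])
E
python3 - <<'E'
from h import *
from rig import env
s=env.sense();Rm=R.from_rotvec(s['orientation']);print(Rm.as_matrix().round(3),s['q'])
w=env.get_calibration('wrist');T=np.array(w['T'])
print('cam in tool',Rm.inv().apply(T[:3,3]-s['ee_pos']).round(1)); print((Rm.as_matrix().T@T[:3,:3]).round(3))
for f in (0,1): print((tool(.166,0,f)*Rm.inv()).as_rotvec().round(3),(tool(.166,a,f)*tool(.166,0,f).inv()).as_rotvec().round(3))
E
```

```text
[[ 0.402 -0.    -0.916]
 [ 0.916  0.     0.402]
 [ 0.    -1.     0.   ]] [-1.18587284  0.46861401 -0.04861101  1.53250026  0.02409724  1.14102052
 -0.08227624]
cam in tool [   0.7 -163.1   66.1]
[[ 1.    -0.     0.001]
 [ 0.001  0.244 -0.97 ]
 [ 0.     0.97   0.244]]
[-0.   -0.    0.58] [-0.115  0.689 -0.   ]
[-0.     0.    -2.562] [-0.115  0.689 -0.   ]
```

Request:
{"api": "step_arm", "payload": {
  "rows": [
    {"offset": [1.96,-2.73,0],"dr": [0,0,0.0414]},
    {"offset": [1.96,-2.73,0],"dr": [0,0,0.0414]},
    {"offset": [1.96,-2.73,0],"dr": [0,0,0.0414]},
    {"offset": [1.96,-2.73,0],"dr": [0,0,0.0414]},
    {"offset": [1.96,-2.73,0],"dr": [0,0,0.0414]},
    {"offset": [1.96,-2.73,0],"dr": [0,0,0.0414]},
    {"offset": [1.96,-2.73,0],"dr": [0,0,0.0414]},
    {"offset": [1.96,-2.73,0],"dr": [0,0,0.0414]},
    {"offset": [1.96,-2.73,0],"dr": [0,0,0.0414]},
    {"offset": [1.96,-2.73,0],"dr": [0,0,0.0414]},
    {"offset": [1.96,-2.73,0],"dr": [0,0,0.0414]},
    {"offset": [1.96,-2.73,0],"dr": [0,0,0.0414]},
    {"offset": [1.96,-2.73,0],"dr": [0,0,0.0414]},
    {"offset": [1.96,-2.73,0],"dr": [0,0,0.0414]},
    {"offset": [0,0,0],"dr": [0,0,0]},
    {"offset": [0,0,0],"dr": [0,0,0]}
  ]
}}

```text
time: 2.28
ee_pos: [547.2, 233.2, 222.6]
orientation: [-1.13, -1.326, 1.327]
ft_force: [-0.3, 0.1, -0.1]
opening: 1.001
```

Run:
```python
from h import *
from rig import env
import pickle
s=env.sense();w=env.get_calibration('wrist');im=env.snapshot('wrist')
pickle.dump((s,w),open('w1.pkl','wb'));cv2.imwrite('pics/w1.png',im[:,:,::-1])
cv2.imwrite('pics/w1b.png',cv2.resize(im[:,:,::-1],(800,600),interpolation=cv2.INTER_CUBIC))
print(s['time'],s['ee_pos'],s['q'],(tool(.166)*R.from_rotvec(s['orientation']).inv()).as_rotvec())
```

```text
2.2833 [547.20267152 233.17344476 222.61852419] [-0.47065372  0.33731075 -0.00444645  1.73217287  0.00246186  1.0719866
  1.25499686] [0.00055475 0.00042999 0.00577238]
```

View pics/w1b.png

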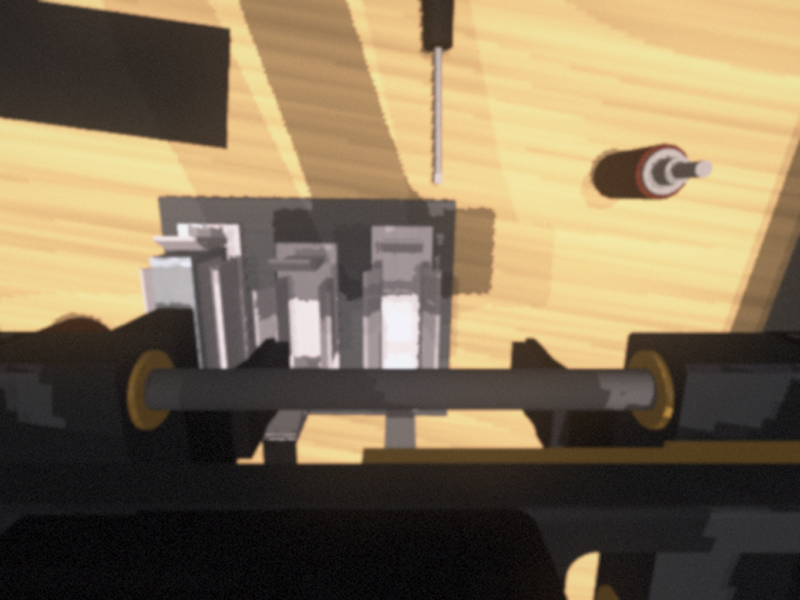

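The wrist picture shows the slots (target at ~(400,320)), but the gripper hides their far half. I'll shift forward to see the whole slot.

Request:
{"api": "step_arm", "payload": {
  "rows": [
    {"offset": [3.2,0.5,0],"dr": [0,0,0]},
    {"offset": [3.2,0.5,0],"dr": [0,0,0]},
    {"offset": [3.2,0.5,0],"dr": [0,0,0]},
    {"offset": [3.2,0.5,0],"dr": [0,0,0]},
    {"offset": [0,0,0],"dr": [0,0,0]}
  ]
}}

```text
time: 2.75
ee_pos: [677.5, 257.8, 220.9]
orientation: [-1.127, -1.333, 1.33]
ft_force: [1.4, -0.5, 0.3]
opening: 0.999
```

Run:
```python
from h import *
from rig import env
import pickle
s=env.sense();w=env.get_calibration('wrist');im=env.snapshot('wrist')
pickle.dump((s,w),open('w2.pkl','wb'));cv2.imwrite('pics/w2.png',im[:,:,::-1])
cv2.imwrite('pics/w2b.png',cv2.resize(im[:260,130:450,::-1],(738,600),interpolation=cv2.INTER_CUBIC))
print(s['time'],s['ee_pos'],s['q'])
```

```text
2.75 [677.48415426 257.79842647 220.89117808] [-0.43216399  0.55038959  0.01596772  1.4036573  -0.00849122  1.1854704
  1.32182908]
```

View pics/w2b.png

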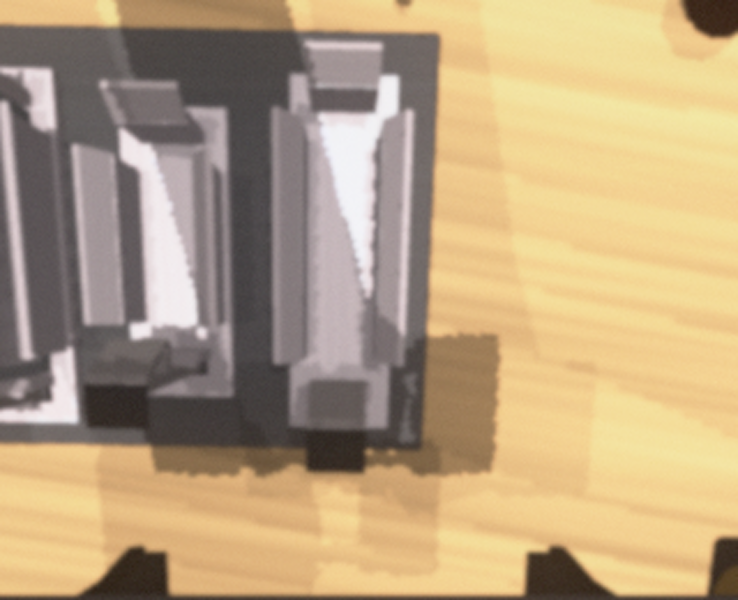

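Run:
```python
from h import *
import pickle
from rig import env
s,w=pickle.load(open('w2.pkl','rb'))
c=lambda L:np.array(L)/2.306+[130,0]
for n,L,z in [('lips L',[[273,108],[273,363]],77),('lips R',[[413,110],[403,363]],77),('endlip outer',[[305,42],[382,42]],77),('base -x',[[290,73],[400,73]],20),('base +x',[[388,428],[289,428]],20),('latch top',[[307,470],[365,470]],124),('plate',[[439,33],[423,448]],10),('shortbase +x',[[232,396]],20),('short endlip',[[100,81],[179,81]],77)]:
    P=ray(w,c(L),z);print(n,P.round(1)[:,:2].tolist())
    
env.snapshot('wrist')
for q in ['dock','latch_nose','latch_dock']:
    for d in env.trace('wrist',q)[:2]: print(q,d['confidence'],d['bbox'])
```

```text
lips L [[541.7, 206.2], [640.0, 220.2]]
lips R [[533.2, 260.8], [630.8, 275.2]]
endlip outer [[516.7, 215.2], [511.8, 244.5]]
base -x [[512.7, 204.3], [504.3, 254.4]]
base +x [[668.3, 278.9], [676.9, 228.1]]
latch top [[673.1, 242.7], [669.5, 264.2]]
plate [[481.7, 269.6], [677.4, 300.3]]
shortbase +x [[665.3, 196.8]]
short endlip [[543.4, 138.2], [538.3, 168.6]]
dock 0.9 [279.0, 115.9, 61.4, 182.1]
dock 0.74 [99.7, 111.1, 127.6, 190.1]
latch_nose 0.94 [275.5, 189.9, 28.4, 40.3]
latch_dock 0.58 [273.1, 186.7, 23.2, 39.2]
```

Run:
```python
from h import *
import pickle
s,w=pickle.load(open('w2.pkl','rb'))
c=lambda L:np.array(L)/2.306+[130,0]
for L,z in [([337,380],88),([337,430],124),([343,86],60),([343,42],77),([337,470],124)]: print(L,z,ray(w,c(L),z).round(1))
def D(p): return place(p,[[55,0,88],[66,0,124],[-70,0,77],[-62,0,60]])
uv=proj(w,D([586.5,240.7,.155]));print(((uv-[130,0])*2.306).round())
t=env=None
```

```text
[337, 380] 88 [[641.5 248.5  88. ]]
[337, 430] 124 [[656.2 251.3 124. ]]
[343, 86] 60 [[524.8 231.3  60. ]]
[343, 42] 77 [[514.3 229.6  77. ]]
[337, 470] 124 [[671.2 253.8 124. ]]
[[339. 379.]
 [338. 418.]
 [342.  51.]
 [342.  87.]]
```

Request:
{"api": "step_arm", "payload": {
  "rows": [
    {"offset": [-0.2,-3.3,0.2],"dr": [0,0,0]},
    {"offset": [-0.2,-3.3,0.2],"dr": [0,0,0]},
    {"offset": [-0.2,-3.3,0.2],"dr": [0,0,0]},
    {"offset": [-0.2,-3.3,0.2],"dr": [0,0,0]},
    {"offset": [-0.2,-3.3,0.2],"dr": [0,0,0]},
    {"offset": [-0.2,-3.3,0.2],"dr": [0,0,0]},
    {"offset": [-0.2,-3.3,0.2],"dr": [0,0,0]},
    {"offset": [-0.2,-3.3,0.2],"dr": [0,0,0]},
    {"offset": [-0.2,-3.3,0.2],"dr": [0,0,0]},
    {"offset": [-0.2,-3.3,0.2],"dr": [0,0,0]},
    {"offset": [-0.2,-3.3,0.2],"dr": [0,0,0]},
    {"offset": [-0.2,-3.3,0.2],"dr": [0,0,0]},
    {"offset": [-0.2,-3.3,0.2],"dr": [0,0,0]},
    {"offset": [-0.2,-3.3,0.2],"dr": [0,0,0]},
    {"offset": [0,0,0],"dr": [0,0,0]},
    {"offset": [0,0,0],"dr": [0,0,0]}
  ]
}}

```text
time: 4.33
ee_pos: [644.3, -208.5, 251.4]
orientation: [-1.129, -1.327, 1.327]
ft_force: [0.1, 0.8, -0.2]
opening: 1.002
```

Run:
```python
from h import *
from rig import env
import pickle
s=env.sense();w=env.get_calibration('wrist');im=env.snapshot('wrist')
pickle.dump((s,w),open('w3.pkl','wb'));cv2.imwrite('pics/w3.png',im[:,:,::-1])
cv2.imwrite('pics/w3b.png',cv2.resize(im[:260,130:450,::-1],(738,600),interpolation=cv2.INTER_CUBIC))
print(s['time'],s['ee_pos'],s['q'])
F=cas([[-14,60,65],[-14,-60,65],[-14,-60,0],[-14,60,0],[-14,-25,125],[-14,25,125],[14,-25,125],[14,25,125]])
print(((proj(w,place([593,-202,.166],F))-[130,0])*2.306).round().tolist())
for q in ['handle','cassette']:
    for d in env.trace('wrist',q)[:2]: print(q,d['confidence'],d['bbox'])
```

```text
4.3333 [ 644.3348029  -208.51190501  251.44311368] [ 0.16623327  0.44992961  0.12230555  1.50020534 -0.05655008  1.19420157
  2.02937948]
[[514.0, 419.0], [243.0, 420.0], [254.0, 321.0], [496.0, 320.0], [319.0, 535.0], [447.0, 534.0], [322.0, 570.0], [439.0, 569.0]]
handle 0.8 [293.4, 191.8, 115.9, 105.2]
handle 0.58 [407.5, 226.1, 83.6, 60.2]
cassette 0.93 [293.7, 189.8, 119.8, 110.3]
cassette 0.36 [293.6, 179.9, 118.9, 160.9]
```

View pics/w3b.png

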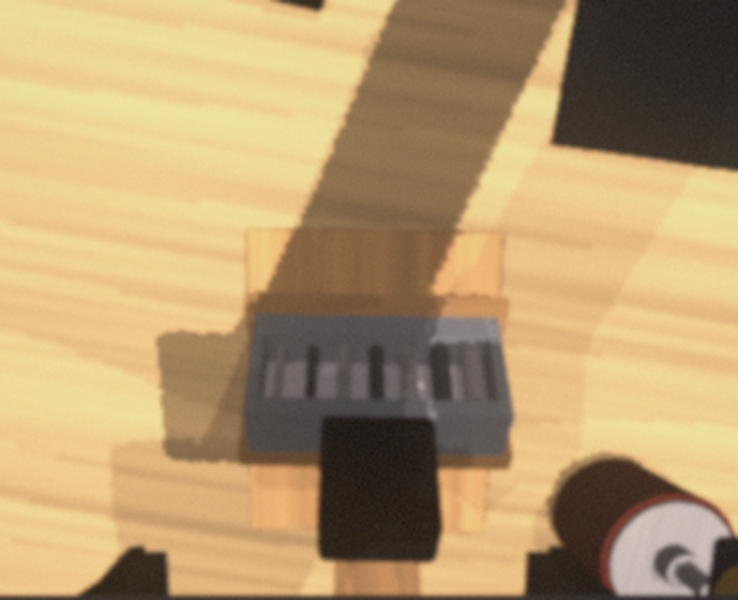

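Run:
```python
from h import *
import pickle
s,w=pickle.load(open('w3.pkl','rb'))
c=lambda L:np.array(L)/2.306+[130,0]
F=cas([[-14,60,65],[-14,-60,65],[-14,-60,0],[-14,60,0],[14,60,65],[14,-60,65],[14,25,125],[14,-25,125]])
p,r=fit([593,-202,.166],[(w,F,c([[512,414],[246,415],[254,317],[499,317],[507,455],[247,455],[436,560],[320,560]]))]);print(p,r)
for zc in (84,150):
    P=place(p,cas([[0,0,zc]]));print(zc,P.round(1), ((P-s['ee_pos'])/10).round(2))
print((tool(p[2],a)*R.from_rotvec(s['orientation']).inv()).as_rotvec().round(3))
zc=place([0,0,p[2]],[[np.sin(a),0,np.cos(a)]]);print(zc)
```

```text
[ 5.90770234e+02 -2.02298990e+02  1.58673065e-01] [[0.9, 0.3], [-1.5, -0.5], [0.1, -0.6], [-1.2, -0.3], [-1.9, -0.4], [1.1, -0.7], [0.9, 2.0], [0.1, 1.9]]
84 [[ 644.1 -193.8  109.3]] [[ -0.02   1.47 -14.21]]
150 [[ 686.  -187.1  159.9]] [[ 4.16  2.14 -9.15]]
[-0.111  0.69  -0.003]
[[0.6347128  0.10156564 0.76604444]]
```

The grey cassette fits within ~2 px, giving the stand at (591,-202, yaw 0.16). Next I tilt the tool into line with the handle, above it.

Request:
{"api": "step_arm", "payload": {
  "rows": [
    {"offset": [0.92,0.33,-0.66],"dr": [-0.0139,0.0862,0]},
    {"offset": [0.92,0.33,-0.66],"dr": [-0.0139,0.0862,0]},
    {"offset": [0.92,0.33,-0.66],"dr": [-0.0139,0.0862,0]},
    {"offset": [0.92,0.33,-0.66],"dr": [-0.0139,0.0862,0]},
    {"offset": [0.92,0.33,-0.66],"dr": [-0.0139,0.0862,0]},
    {"offset": [0.92,0.33,-0.66],"dr": [-0.0139,0.0862,0]},
    {"offset": [0.92,0.33,-0.66],"dr": [-0.0139,0.0862,0]},
    {"offset": [0.92,0.33,-0.66],"dr": [-0.0139,0.0862,0]},
    {"offset": [0,0,0],"dr": [0,0,0]},
    {"offset": [0,0,0],"dr": [0,0,0]}
  ]
}}

```text
time: 5.32
ee_pos: [710.8, -180.7, 192.9]
orientation: [-0.655, -0.778, 1.604]
ft_force: [-0.2, 0.2, 0.5]
opening: 0.999
```

```bash
cat >> h.py <<'E'
def todo(env,P,Rt):
    s=env.sense();m=R.from_rotvec(s['orientation'])
    print('t',s['time'],'ee',np.round(s['ee_pos'],1),'d cm',((np.ravel(P)-s['ee_pos'])/10).round(2),'dr',(Rt*m.inv()).as_rotvec().round(3),'q',np.round(s['q'],2),'f',np.round(s['ft_force'],1),'op',round(s['opening'],3))
E
python3 - <<'E'
from h import *
from rig import env
p=[590.8,-202.3,.16]
for z in (84,170): todo(env,place(p,cas([[0,0,z]])),tool(.16,a))
E
```

```text
t 5.3167 ee [ 710.8 -180.7  192.9] d cm [-6.67 -1.3  -8.35] dr [-0.007  0.028 -0.005] q [-0.02  1.    0.37  0.84 -0.04  1.96  2.02] f [-0.2  0.2  0.5] op 0.999
t 5.3167 ee [ 710.8 -180.7  192.9] d cm [-1.21 -0.42 -1.76] dr [-0.007  0.028 -0.005] q [-0.02  1.    0.37  0.84 -0.04  1.96  2.02] f [-0.2  0.2  0.5] op 0.999
```

Request:
{"api": "step_arm", "payload": {
  "rows": [
    {"offset": [-0.62,-0.21,-0.88],"dr": [0,0,0]},
    {"offset": [-0.62,-0.21,-0.88],"dr": [0,0,0]},
    {"offset": [-0.67,-0.11,-0.83],"dr": [-0.002,0.007,-0.001]},
    {"offset": [-0.67,-0.11,-0.83],"dr": [-0.002,0.007,-0.001]},
    {"offset": [-0.67,-0.11,-0.83],"dr": [-0.002,0.007,-0.001]},
    {"offset": [-0.67,-0.11,-0.83],"dr": [-0.001,0.007,-0.001]},
    {"offset": [0,0,0],"dr": [0,0,0]}
  ]
}}

```text
time: 5.9
ee_pos: [670.2, -190.6, 146.3]
orientation: [-0.64, -0.756, 1.603]
ft_force: [-0.6, -0.0, -0.1]
opening: 1.001
```

Run:
```python
from h import *
from rig import env
p=[590.8,-202.3,.16]
todo(env,place(p,cas([[0,0,84]])),tool(.16,a))
s=env.sense();w=env.get_calibration('wrist');im=env.snapshot('wrist')
cv2.imwrite('pics/w4.png',im[:,:,::-1])
cv2.imwrite('pics/w4b.png',cv2.resize(im[:,:,::-1],(800,600),interpolation=cv2.INTER_CUBIC))
```

```text
t 5.9 ee [ 670.2 -190.6  146.3] d cm [-2.6  -0.31 -3.7 ] dr [-0.004  0.005  0.001] q [-0.03  0.97  0.36  1.02 -0.02  1.83  2.02] f [-0.6 -0.  -0.1] op 1.001
```

View pics/w4b.png

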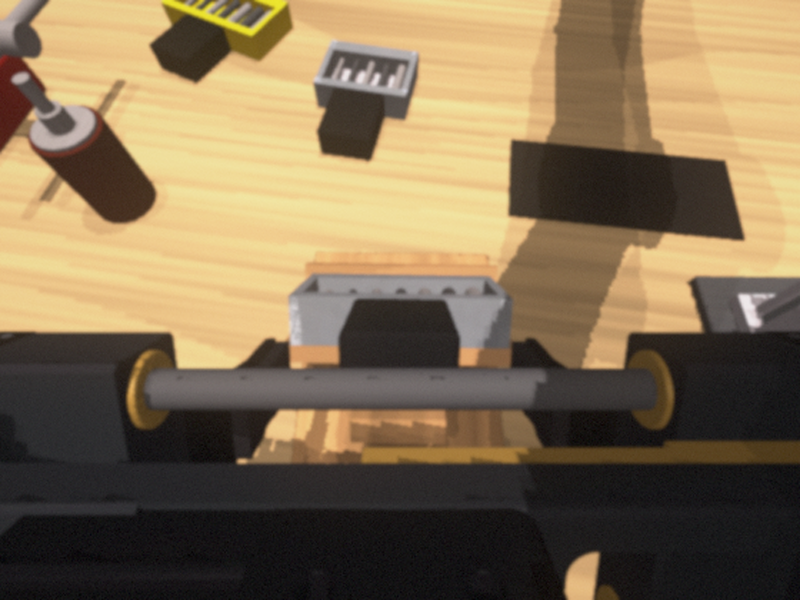

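Straight-on view: the handle (342–460) sits centred between the fingers. Next, finish the descent and close.

Request:
{"api": "step_arm", "payload": {
  "rows": [
    {"offset": [-0.54,-0.06,-0.73],"dr": [0,0,0]},
    {"offset": [-0.54,-0.06,-0.73],"dr": [0,0,0]},
    {"offset": [-0.54,-0.06,-0.73],"dr": [0,0,0]},
    {"offset": [-0.54,-0.06,-0.73],"dr": [0,0,0]},
    {"offset": [-0.44,-0.06,-0.73],"dr": [0,0,0]},
    {"offset": [0,0,0],"dr": [0,0,0]}
  ]
}}

```text
time: 6.45
ee_pos: [644.0, -193.9, 106.7]
orientation: [-0.637, -0.752, 1.605]
ft_force: [-1.0, 0.5, -1.5]
opening: 1.002
```

Request:
{"api": "step_arm", "payload": {
  "rows": [
    {"offset": [0,0,0],"dr": [0,0,0]},
    {"offset": [0,0,0],"dr": [0,0,0]},
    {"offset": [0,0,0],"dr": [0,0,0]},
    {"offset": [0,0,0],"dr": [0,0,0]},
    {"offset": [0,0,0],"dr": [0,0,0]},
    {"offset": [0,0,0],"dr": [0,0,0]},
    {"offset": [0,0,0],"dr": [0,0,0]},
    {"offset": [0,0,0],"dr": [0,0,0]},
    {"offset": [0,0,0],"dr": [0,0,0]},
    {"offset": [0,0,0],"dr": [0,0,0]}
  ],
  "fingers": -1
}}

```text
time: 7.28
ee_pos: [645.9, -194.4, 108.4]
orientation: [-0.642, -0.754, 1.606]
ft_force: [2.4, -0.8, 0.6]
opening: 0.568
```

Run:
```python
from h import *
from rig import env
p=[590.8,-202.3,.16]
todo(env,place(p,cas([[0,0,84]])),tool(.16,a))
```

```text
t 7.2833 ee [ 645.9 -194.4  108.4] d cm [-0.18  0.07  0.1 ] dr [-0.001  0.005  0.001] q [-0.03  0.96  0.36  1.14 -0.02  1.73  2.01] f [ 2.4 -0.8  0.6] op 0.568
```

Request:
{"api": "step_arm", "payload": {
  "rows": [
    {"offset": [0.5,0.08,0.8],"dr": [0,0,0]},
    {"offset": [0.5,0.08,0.8],"dr": [0,0,0]},
    {"offset": [0.5,0.08,1.0],"dr": [0,0,0]},
    {"offset": [0.5,0.08,1.2],"dr": [0,0,0]},
    {"offset": [0.2,0,1.8],"dr": [0,0,0]},
    {"offset": [0,0,2.0],"dr": [0,0,0]},
    {"offset": [0,0,2.0],"dr": [0,0,0]},
    {"offset": [0,0,2.0],"dr": [0,0,0]},
    {"offset": [0,0,1.0],"dr": [0,0,0]},
    {"offset": [0,0,0],"dr": [0,0,0]}
  ]
}}

```text
time: 8.12
ee_pos: [668.9, -191.1, 237.4]
orientation: [-0.646, -0.757, 1.605]
ft_force: [0.0, 0.4, -3.4]
opening: 0.571
```

Request:
{"api": "step_arm", "payload": {
  "rows": [
    {"offset": [-1.86,1.3,0],"dr": [0.0093,-0.0575,-0.0108]},
    {"offset": [-1.86,1.3,0],"dr": [0.0093,-0.0575,-0.0108]},
    {"offset": [-1.86,1.3,0],"dr": [0.0093,-0.0575,-0.0108]},
    {"offset": [-1.86,1.3,0],"dr": [0.0093,-0.0575,-0.0108]},
    {"offset": [-1.86,1.3,0],"dr": [0.0093,-0.0575,-0.0108]},
    {"offset": [-1.86,1.3,0],"dr": [0.0093,-0.0575,-0.0108]},
    {"offset": [-1.86,1.3,0],"dr": [0.0093,-0.0575,-0.0108]},
    {"offset": [-1.86,1.3,0],"dr": [0.0093,-0.0575,-0.0108]},
    {"offset": [-1.86,1.3,-1.0],"dr": [0.0093,-0.0575,-0.0108]},
    {"offset": [-1.86,1.3,-2.5],"dr": [0.0093,-0.0575,-0.0108]},
    {"offset": [-1.86,1.3,-2.5],"dr": [0.0093,-0.0575,-0.0108]},
    {"offset": [-1.86,1.3,-2.5],"dr": [0.0093,-0.0575,-0.0108]},
    {"offset": [0,0,0],"dr": [0,0,0]},
    {"offset": [0,0,0],"dr": [0,0,0]}
  ]
}}

```text
time: 9.28
ee_pos: [438.0, -34.2, 146.4]
orientation: [-1.149, -1.255, 1.21]
ft_force: [1.3, -0.1, -2.6]
opening: 0.567
```

Run:
```python
from h import *
from rig import env
todo(env,[446,-35,90],tool(.03))
for n in ['scene','top']:
    im=env.snapshot(n);cv2.imwrite(f'pics/{n}5.png',im[:,:,::-1])
A=cv2.imread('pics/scene5.png')[120:270,180:380];B=cv2.imread('pics/top5.png')[150:300,180:380]
cv2.imwrite('pics/c5.png',np.hstack([cv2.resize(A,(400,300),interpolation=2),cv2.resize(B,(400,300),interpolation=2)]))
```

```text
t 9.2833 ee [438.  -34.2 146.4] d cm [ 0.8  -0.08 -5.64] dr [-0.046 -0.009 -0.012] q [-0.27  0.19  0.32  2.16 -0.14  0.82  1.76] f [ 1.3 -0.1 -2.6] op 0.567
```

View pics/c5.png

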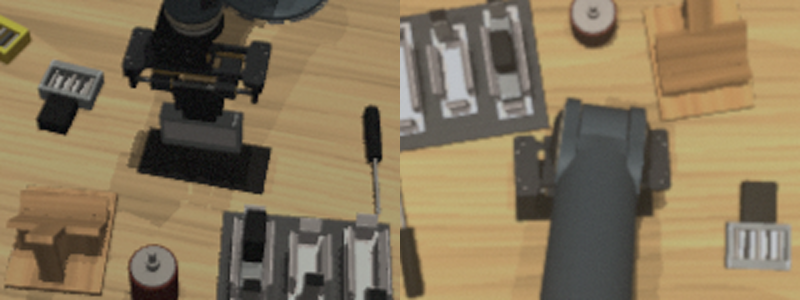

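Request:
{"api": "step_arm", "payload": {
  "rows": [
    {"offset": [0.2,0,-1.3],"dr": [-0.012,-0.002,-0.003]},
    {"offset": [0.2,0,-1.3],"dr": [-0.012,-0.002,-0.003]},
    {"offset": [0.2,0,-1.2],"dr": [-0.011,-0.002,-0.003]},
    {"offset": [0.2,0,-1.0],"dr": [-0.011,-0.003,-0.003]},
    {"offset": [0,0,0],"dr": [0,0,0]},
    {"offset": [0,0,0],"dr": [0,0,0]}
  ]
}}

```text
time: 9.88
ee_pos: [453.7, -35.0, 101.5]
orientation: [-1.204, -1.238, 1.227]
ft_force: [0.4, -0.6, -4.7]
opening: 0.572
```

Run:
```python
from h import *
from rig import env
todo(env,[446,-35,87],tool(.03))
```

```text
t 9.8833 ee [453.7 -35.  101.5] d cm [-0.77  0.   -1.45] dr [0.001 0.011 0.   ] q [-0.29  0.27  0.32  2.18 -0.13  0.69  1.72] f [ 0.4 -0.6 -4.7] op 0.572
```

Request:
{"api": "step_arm", "payload": {
  "rows": [
    {"offset": [-0.35,0,-0.4],"dr": [0,0.005,0]},
    {"offset": [-0.35,0,-0.4],"dr": [0,0.005,0]},
    {"offset": [0,0,-0.3],"dr": [0,0,0]},
    {"offset": [0,0,0],"dr": [0,0,0]},
    {"offset": [0,0,0],"dr": [0,0,0]}
  ]
}}

```text
time: 10.3
ee_pos: [445.4, -35.0, 90.3]
orientation: [-1.196, -1.231, 1.231]
ft_force: [-0.2, 0.2, -3.3]
opening: 0.571
```

Run:
```python
from h import *
from rig import env
todo(env,[446,-35,87],tool(.03))
```

```text
t 10.3 ee [445.4 -35.   90.3] d cm [ 0.06 -0.   -0.33] dr [0.001 0.001 0.001] q [-0.28  0.29  0.31  2.2  -0.14  0.67  1.73] f [-0.2  0.2 -3.3] op 0.571
```

Request:
{"api": "step_arm", "payload": {
  "rows": [
    {"offset": [0,0,-0.15],"dr": [0,0,0]},
    {"offset": [0,0,-0.1],"dr": [0,0,0]},
    {"offset": [0,0,-0.1],"dr": [0,0,0]},
    {"offset": [0,0,0],"dr": [0,0,0]}
  ]
}}

```text
time: 10.63
ee_pos: [446.4, -34.6, 87.8]
orientation: [-1.197, -1.232, 1.23]
ft_force: [-0.5, 0.8, 5.7]
opening: 0.569
```

Contact felt, about 9 N on the mat. Release and rise.

Request:
{"api": "step_arm", "payload": {
  "rows": [
    {"offset": [0,0,0.05],"dr": [0,0,0]},
    {"offset": [0,0,0],"dr": [0,0,0]},
    {"offset": [0,0,0],"dr": [0,0,0]},
    {"offset": [0,0,0],"dr": [0,0,0]},
    {"offset": [0,0,0],"dr": [0,0,0]},
    {"offset": [0,0,0],"dr": [0,0,0]},
    {"offset": [0,0,1.5],"dr": [0,0,0]},
    {"offset": [0,0,2.0],"dr": [0,0,0]},
    {"offset": [0,0,2.5],"dr": [0,0,0]},
    {"offset": [0,0,2.0],"dr": [0,0,0]},
    {"offset": [0,0,0],"dr": [0,0,0]}
  ],
  "fingers": 1
}}

```text
time: 11.55
ee_pos: [448.1, -35.0, 170.7]
orientation: [-1.201, -1.237, 1.227]
ft_force: [0.8, 0.2, 0.4]
opening: 0.995
```

Run:
```python
from h import *
from rig import env
todo(env,[446,-35,79],tool(.03))
im=env.snapshot('wrist');w=env.get_calibration('wrist');cv2.imwrite('pics/w6.png',cv2.resize(im[:,:,::-1],(640,480)))
P=place([446.4,-34.6,.03],[[-14,-60,68],[-14,60,68],[-14,-25,128],[-14,25,128]])
print((proj(w,P)*640/560).round())
```

```text
t 11.55 ee [448.1 -35.  170.7] d cm [-0.21 -0.   -9.17] dr [-0.     0.008  0.001] q [-0.32  0.15  0.34  2.13 -0.07  0.86  1.66] f [0.8 0.2 0.4] op 0.995
[[241. 222.]
 [398. 222.]
 [278. 241.]
 [361. 241.]]
```

View pics/w6.png

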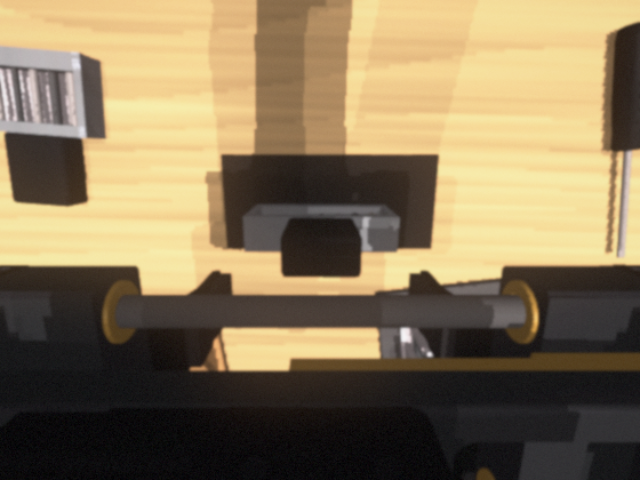

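The cassette stands upright on the mat, handle at ~(320,250), matching the prediction. Next, turn 90° for the thin-way grasp.

Request:
{"api": "step_arm", "payload": {
  "rows": [
    {"offset": [0,0,0],"dr": [0,0,-0.1122]},
    {"offset": [0,0,0],"dr": [0,0,-0.1122]},
    {"offset": [0,0,0],"dr": [0,0,-0.1122]},
    {"offset": [0,0,0],"dr": [0,0,-0.1122]},
    {"offset": [0,0,0],"dr": [0,0,-0.1122]},
    {"offset": [0,0,0],"dr": [0,0,-0.1122]},
    {"offset": [0,0,0],"dr": [0,0,-0.1122]},
    {"offset": [0,0,0],"dr": [0,0,-0.1122]},
    {"offset": [0,0,0],"dr": [0,0,-0.1122]},
    {"offset": [0,0,0],"dr": [0,0,-0.1122]},
    {"offset": [0,0,0],"dr": [0,0,-0.1122]},
    {"offset": [0,0,0],"dr": [0,0,-0.1122]},
    {"offset": [0,0,0],"dr": [0,0,-0.1122]},
    {"offset": [0,0,0],"dr": [0,0,-0.1122]},
    {"offset": [0,0,0],"dr": [0,0,0]}
  ]
}}

```text
time: 12.85
ee_pos: [444.6, -34.8, 166.1]
orientation: [-1.572, -0.019, 0.024]
ft_force: [0.5, 0.6, -0.2]
opening: 0.996
```

Run:
```python
from h import *
from rig import env
todo(env,[446.4,-34.8,83],tool(.03-np.pi/2))
im=env.snapshot('wrist');w=env.get_calibration('wrist');cv2.imwrite('pics/w7.png',cv2.resize(im[:,:,::-1],(640,480)))
for q in ['handle','cassette']:
    for d in env.trace('wrist',q)[:2]: print(q,d['confidence'],(np.array(d['bbox'])*640/560).round())
P=place([446.4,-34.8,.03],[[x,y,z] for z in (68,128) for x in (-14,14) for y in ((-60,60) if z<100 else (-25,25))])
print((proj(w,P)*640/560).round().tolist())
```

```text
t 12.85 ee [444.6 -34.8 166.1] d cm [ 0.18  0.   -8.31] dr [ 0.001 -0.003  0.003] q [-0.51  0.17  0.55  2.14 -0.12  0.86  0.14] f [ 0.5  0.6 -0.2] op 0.996
handle 0.71 [317. 229.  45. 129.]
cassette 0.97 [320. 227.  49. 138.]
[[305.0, 314.0], [303.0, 163.0], [339.0, 314.0], [342.0, 163.0], [300.0, 305.0], [299.0, 227.0], [345.0, 305.0], [346.0, 227.0]]
```

View pics/w7.png

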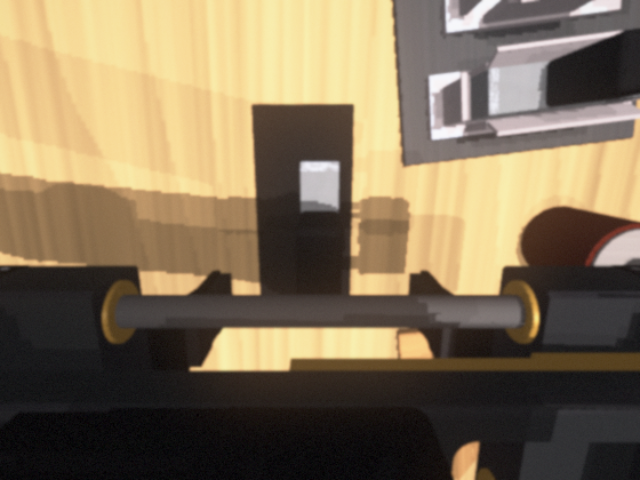

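The body's end face is at cols 300–339 vs predicted 303–342, so the jaws are already centred (x≈444.6). Descend and grip.

Request:
{"api": "step_arm", "payload": {
  "rows": [
    {"offset": [0,0,-1.4],"dr": [0,0,0]},
    {"offset": [0,0,-1.4],"dr": [0,0,0]},
    {"offset": [0,0,-1.4],"dr": [0,0,0]},
    {"offset": [0,0,-1.4],"dr": [0,0,0]},
    {"offset": [0,0,-1.2],"dr": [0,0,0]},
    {"offset": [0,0,-0.9],"dr": [0,0,0]},
    {"offset": [0,0,-0.6],"dr": [0,0,0]},
    {"offset": [0,0,0],"dr": [0,0,0]},
    {"offset": [0,0,0],"dr": [0,0,0]}
  ]
}}

```text
time: 13.75
ee_pos: [445.4, -35.0, 84.2]
orientation: [-1.571, -0.022, 0.024]
ft_force: [0.1, -0.1, 0.0]
opening: 0.998
```

Run:
```python
from h import *
from rig import env
todo(env,[444.6,-34.8,83],tool(.03-np.pi/2))
```

```text
t 13.75 ee [445.4 -35.   84.2] d cm [-0.08  0.02 -0.12] dr [ 0.001 -0.001  0.   ] q [-0.44  0.32  0.5   2.21 -0.24  0.66  0.27] f [ 0.1 -0.1  0. ] op 0.998
```

Request:
{"api": "step_arm", "payload": {
  "rows": [
    {"offset": [0,0,0],"dr": [0,0,0]},
    {"offset": [0,0,0],"dr": [0,0,0]},
    {"offset": [0,0,0],"dr": [0,0,0]},
    {"offset": [0,0,0],"dr": [0,0,0]},
    {"offset": [0,0,0],"dr": [0,0,0]},
    {"offset": [0,0,0],"dr": [0,0,0]},
    {"offset": [0,0,0],"dr": [0,0,0]},
    {"offset": [0,0,0],"dr": [0,0,0]},
    {"offset": [0,0,0],"dr": [0,0,0]},
    {"offset": [0,0,0],"dr": [0,0,0]},
    {"offset": [0,0,0],"dr": [0,0,0]},
    {"offset": [0,0,0],"dr": [0,0,0]}
  ],
  "fingers": -1
}}

```text
time: 14.75
ee_pos: [445.1, -34.8, 84.1]
orientation: [-1.571, -0.022, 0.024]
ft_force: [-0.5, 0.5, -0.9]
opening: 0.322
```

Request:
{"api": "step_arm", "payload": {
  "rows": [
    {"offset": [0,0,1.0],"dr": [0,0,0]},
    {"offset": [0,0,2.0],"dr": [0,0,0]},
    {"offset": [0,0,2.5],"dr": [0,0,0]},
    {"offset": [0,0,2.5],"dr": [0,0,0]},
    {"offset": [0,0,2.5],"dr": [0,0,0]},
    {"offset": [0,0,2.5],"dr": [0,0,0]},
    {"offset": [0,0,2.5],"dr": [0,0,0]},
    {"offset": [0,0,1.5],"dr": [0,0,0]},
    {"offset": [0,0,0],"dr": [0,0,0]}
  ]
}}

```text
time: 15.5
ee_pos: [447.1, -35.1, 257.5]
orientation: [-1.57, -0.027, 0.018]
ft_force: [0.6, 0.5, -4.4]
opening: 0.317
```

Run:
```python
from h import *
from rig import env
todo(env,[586.5,240.6,250],tool(.155))
```

```text
t 15.5 ee [447.1 -35.1 257.5] d cm [13.94 27.57 -0.75] dr [-0.006  0.004  1.697] q [-0.56  0.04  0.57  2.03 -0.03  1.08  0.05] f [ 0.6  0.5 -4.4] op 0.317
```

Request:
{"api": "step_arm", "payload": {
  "rows": [
    {"offset": [0.87,1.72,0],"dr": [0,0,0.106]},
    {"offset": [0.87,1.72,0],"dr": [0,0,0.106]},
    {"offset": [0.87,1.72,0],"dr": [0,0,0.106]},
    {"offset": [0.87,1.72,0],"dr": [0,0,0.106]},
    {"offset": [0.87,1.72,0],"dr": [0,0,0.106]},
    {"offset": [0.87,1.72,0],"dr": [0,0,0.106]},
    {"offset": [0.87,1.72,0],"dr": [0,0,0.106]},
    {"offset": [0.87,1.72,0],"dr": [0,0,0.106]},
    {"offset": [0.87,1.72,0],"dr": [0,0,0.106]},
    {"offset": [0.87,1.72,0],"dr": [0,0,0.106]},
    {"offset": [0.87,1.72,0],"dr": [0,0,0.106]},
    {"offset": [0.87,1.72,0],"dr": [0,0,0.106]},
    {"offset": [0.87,1.72,0],"dr": [0,0,0.106]},
    {"offset": [0.87,1.72,0],"dr": [0,0,0.106]},
    {"offset": [0.87,1.72,0],"dr": [0,0,0.106]},
    {"offset": [0.87,1.72,0],"dr": [0,0,0.106]},
    {"offset": [0,0,0],"dr": [0,0,0]},
    {"offset": [0,0,0],"dr": [0,0,0]}
  ]
}}

```text
time: 17.0
ee_pos: [583.6, 240.9, 251.8]
orientation: [-1.131, -1.319, 1.326]
ft_force: [0.2, -0.5, -4.2]
opening: 0.325
```

Run:
```python
from h import *
from rig import env
todo(env,[586.5,240.6,210],tool(.155))
```

```text
t 17.0 ee [583.6 240.9 251.8] d cm [ 0.29 -0.03 -4.18] dr [ 0.003 -0.003 -0.   ] q [-0.62  0.38  0.22  1.62 -0.09  1.16  1.34] f [ 0.2 -0.5 -4.2] op 0.325
```

Request:
{"api": "step_arm", "payload": {
  "rows": [
    {"offset": [0.15,0,-1.2],"dr": [0,0,0]},
    {"offset": [0.1,0,-1.2],"dr": [0,0,0]},
    {"offset": [0,0,-1.2],"dr": [0,0,0]},
    {"offset": [0,0,-0.5],"dr": [0,0,0]},
    {"offset": [0,0,0],"dr": [0,0,0]},
    {"offset": [0,0,0],"dr": [0,0,0]}
  ]
}}

```text
time: 17.5
ee_pos: [586.8, 240.0, 212.6]
orientation: [-1.133, -1.321, 1.323]
ft_force: [0.2, 0.8, -3.6]
opening: 0.318
```

Run:
```python
from h import *
from rig import env
todo(env,[586.5,240.6,210],tool(.155))
im=env.snapshot('wrist');w=env.get_calibration('wrist');s=env.snapshot('scene')
A=im[0:260,150:410,::-1];B=s[180:310,260:390,::-1]
cv2.imwrite('pics/c8.png',np.hstack([cv2.resize(A,(400,400),interpolation=2),cv2.resize(B,(400,400),interpolation=2)]))
z=env.sense()['ee_pos'][2]-81
D=[586.5,240.6,.155];q=lambda c,P,o,k:((proj(c,place(D,P))-o)*k).round().tolist()
B0=[[-60,-14,z],[-60,14,z],[-60,-14,z+65],[-60,14,z+65]]
print(q(w,B0,[150,0],400/260), q(w,[[-62,-16.5,60],[-62,16.5,60],[-70,-16.5,77],[-70,16.5,77]],[150,0],400/260))
c=env.get_calibration('scene');print(q(c,[[60,-14,z],[60,14,z],[60,-14,z+65],[60,14,z+65],[55,-11,88],[66,11,124]],[260,180],400/130))
```

```text
t 17.5 ee [586.8 240.  212.6] d cm [-0.03  0.06 -0.26] dr [ 0.001 -0.     0.001] q [-0.61  0.41  0.21  1.66 -0.09  1.08  1.35] f [ 0.2  0.8 -3.6] op 0.318
[[172.0, 217.0], [228.0, 217.0], [162.0, 220.0], [238.0, 220.0]] [[175.0, 211.0], [225.0, 211.0], [173.0, 198.0], [227.0, 198.0]]
[[320.0, 244.0], [354.0, 246.0], [335.0, 207.0], [371.0, 210.0], [314.0, 262.0], [349.0, 257.0]]
```

View pics/c8.png

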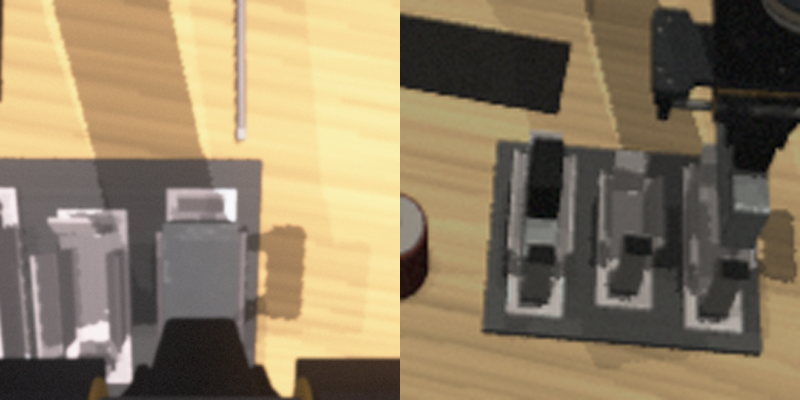

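Left: the cassette (162–240) is centred over the lips (155–247). Right: the latch is just beyond the cassette's end. Lower it with force checks.

Request:
{"api": "step_arm", "payload": {
  "rows": [
    {"offset": [0,0,-0.8],"dr": [0,0,0]},
    {"offset": [0,0.05,-0.8],"dr": [0,0,0]},
    {"offset": [0,0,-0.8],"dr": [0,0,0]},
    {"offset": [0,0,-0.8],"dr": [0,0,0]},
    {"offset": [0,0,-0.8],"dr": [0,0,0]},
    {"offset": [0,0,-0.3],"dr": [0,0,0]},
    {"offset": [0,0,0],"dr": [0,0,0]}
  ]
}}

```text
time: 18.18
ee_pos: [585.2, 240.5, 168.1]
orientation: [-1.13, -1.318, 1.326]
ft_force: [-2.8, 0.1, -5.5]
opening: 0.321
```

Request:
{"api": "step_arm", "payload": {
  "rows": [
    {"offset": [0,0,-0.5],"dr": [0,0,0]},
    {"offset": [0,0,-0.5],"dr": [0,0,0]},
    {"offset": [0,0,-0.5],"dr": [0,0,0]},
    {"offset": [0,0,0],"dr": [0,0,0]}
  ]
}}

```text
time: 18.52
ee_pos: [586.2, 240.7, 153.9]
orientation: [-1.132, -1.32, 1.324]
ft_force: [-2.3, 0.5, -5.1]
opening: 0.315
```

Run:
```python
from h import *
from rig import env
todo(env,[586.5,240.6,101],tool(.155));print(env.sense()['ft_torque'])
```

```text
t 18.5167 ee [586.2 240.7 153.9] d cm [ 0.03 -0.01 -5.29] dr [ 0.002 -0.001  0.   ] q [-0.6   0.47  0.2   1.72 -0.11  0.97  1.36] f [-2.3  0.5 -5.1] op 0.315
[-0.03958341  1.04208375 -0.00973982]
```

Request:
{"api": "step_arm", "payload": {
  "rows": [
    {"offset": [0,0,-0.6],"dr": [0,0,0]},
    {"offset": [0,0,-0.6],"dr": [0,0,0]},
    {"offset": [0,0,-0.6],"dr": [0,0,0]},
    {"offset": [0,0,0],"dr": [0,0,0]}
  ]
}}

```text
time: 18.85
ee_pos: [586.2, 240.6, 135.5]
orientation: [-1.132, -1.32, 1.324]
ft_force: [-3.2, -0.5, -6.6]
opening: 0.321
```

Request:
{"api": "step_arm", "payload": {
  "rows": [
    {"offset": [0,0,-0.6],"dr": [0,0,0]},
    {"offset": [0,0,-0.6],"dr": [0,0,0]},
    {"offset": [0,0,-0.6],"dr": [0,0,0]},
    {"offset": [0,0,0],"dr": [0,0,0]}
  ]
}}

```text
time: 19.18
ee_pos: [586.2, 240.6, 117.5]
orientation: [-1.132, -1.32, 1.324]
ft_force: [-4.2, -0.3, -5.4]
opening: 0.322
```

Run:
```python
from h import *
from rig import env
todo(env,[586.5,240.6,101],tool(.155));print(env.sense()['ft_torque'])
```

```text
t 19.1833 ee [586.2 240.6 117.5] d cm [ 0.03 -0.   -1.65] dr [ 0.002 -0.002  0.   ] q [-0.6   0.51  0.19  1.75 -0.12  0.9   1.37] f [-4.2 -0.3 -5.4] op 0.322
[-0.0098676   0.99187396 -0.05196997]
```

Request:
{"api": "step_arm", "payload": {
  "rows": [
    {"offset": [0,0,-0.5],"dr": [0,0,0]},
    {"offset": [0,0,-0.5],"dr": [0,0,0]},
    {"offset": [0,0,-0.4],"dr": [0,0,0]},
    {"offset": [0,0,0],"dr": [0,0,0]}
  ]
}}

```text
time: 19.52
ee_pos: [587.6, 240.7, 104.1]
orientation: [-1.134, -1.323, 1.322]
ft_force: [-1.2, -0.5, -7.3]
opening: 0.319
```

Request:
{"api": "step_arm", "payload": {
  "rows": [
    {"offset": [0,0,-0.2],"dr": [0,0,0]},
    {"offset": [0,0,-0.1],"dr": [0,0,0]},
    {"offset": [0,0,0],"dr": [0,0,0]},
    {"offset": [0,0,0],"dr": [0,0,0]}
  ]
}}

```text
time: 19.85
ee_pos: [587.8, 240.9, 102.4]
orientation: [-1.134, -1.323, 1.321]
ft_force: [-0.6, -0.7, -3.8]
opening: 0.323
```

Request:
{"api": "step_arm", "payload": {
  "rows": [
    {"offset": [0,0,-0.15],"dr": [0,0,0]},
    {"offset": [0,0,-0.1],"dr": [0,0,0]},
    {"offset": [0,0,0],"dr": [0,0,0]}
  ]
}}

```text
time: 20.1
ee_pos: [588.0, 241.0, 101.1]
orientation: [-1.134, -1.324, 1.321]
ft_force: [-0.8, -0.6, 4.2]
opening: 0.318
```

Request:
{"api": "step_arm", "payload": {
  "rows": [
    {"offset": [0,0,-0.15],"dr": [0,0,0]},
    {"offset": [0,0,-0.1],"dr": [0,0,0]},
    {"offset": [0,0,0],"dr": [0,0,0]}
  ]
}}

```text
time: 20.35
ee_pos: [588.1, 241.0, 101.1]
orientation: [-1.134, -1.324, 1.32]
ft_force: [-5.4, -2.5, 16.8]
opening: 0.318
```

Firm floor contact at exactly the predicted height, and the latch's side force has gone. Relieve, release, and rise.

Request:
{"api": "step_arm", "payload": {
  "rows": [
    {"offset": [0,0,0.2],"dr": [0,0,0]},
    {"offset": [0,0,0],"dr": [0,0,0]}
  ]
}}

```text
time: 20.52
ee_pos: [588.1, 241.0, 101.1]
orientation: [-1.134, -1.324, 1.321]
ft_force: [-2.5, -1.5, 9.8]
opening: 0.323
```

Request:
{"api": "step_arm", "payload": {
  "rows": [
    {"offset": [0,0,0],"dr": [0,0,0]},
    {"offset": [0,0,0],"dr": [0,0,0]},
    {"offset": [0,0,0],"dr": [0,0,0]},
    {"offset": [0,0,0],"dr": [0,0,0]},
    {"offset": [0,0,0],"dr": [0,0,0]},
    {"offset": [0,0,0],"dr": [0,0,0]}
  ],
  "fingers": -0.1
}}

```text
time: 21.02
ee_pos: [587.2, 240.9, 99.0]
orientation: [-1.133, -1.322, 1.322]
ft_force: [-0.1, -0.4, -0.0]
opening: 0.454
```

Request:
{"api": "step_arm", "payload": {
  "rows": [
    {"offset": [0,0,1.0],"dr": [0,0,0]},
    {"offset": [0,0,1.5],"dr": [0,0,0]},
    {"offset": [0,0,2.0],"dr": [0,0,0]},
    {"offset": [0,0,2.5],"dr": [0,0,0]},
    {"offset": [0,0,2.5],"dr": [0,0,0]},
    {"offset": [0,0,2.5],"dr": [0,0,0]},
    {"offset": [1.5,0,1.0],"dr": [0,0,0]},
    {"offset": [3.0,0.5,0],"dr": [0,0,0]},
    {"offset": [3.0,0.5,0],"dr": [0,0,0]},
    {"offset": [2.5,0.5,0],"dr": [0,0,0]},
    {"offset": [0,0,0],"dr": [0,0,0]}
  ]
}}

```text
time: 21.93
ee_pos: [690.9, 255.8, 229.0]
orientation: [-1.137, -1.323, 1.321]
ft_force: [-0.2, -1.0, 0.0]
opening: 0.453
```

Run:
```python
from h import *
from rig import env
todo(env,[586.5,240.6,101],tool(.155))
im=env.snapshot('wrist');w=env.get_calibration('wrist');s=env.snapshot('scene')
A=im[0:260,100:400,::-1];B=s[200:310,270:400,::-1]
cv2.imwrite('pics/c9.png',np.hstack([cv2.resize(A,(400,347),interpolation=2),cv2.resize(B,(400,347),interpolation=2)]))
D=[587,240.6,.155]
P=[[55,-11,88],[55,11,88],[66,0,124],[60,-14,85],[60,14,85],[25,-14,145],[-25,14,145],[-60,-14,85],[-60,14,85]]
print(((proj(w,place(D,P))-[100,0])*400/300).round().tolist())
```

```text
t 21.9333 ee [690.9 255.8 229. ] d cm [-10.44  -1.52 -12.8 ] dr [0.001 0.004 0.002] q [-0.55  0.57  0.22  1.37 -0.13  1.21  1.41] f [-0.2 -1.   0. ] op 0.453
[[226.0, 204.0], [256.0, 204.0], [241.0, 225.0], [222.0, 211.0], [260.0, 211.0], [217.0, 158.0], [266.0, 62.0], [220.0, 30.0], [262.0, 30.0]]
```

View pics/c9.png

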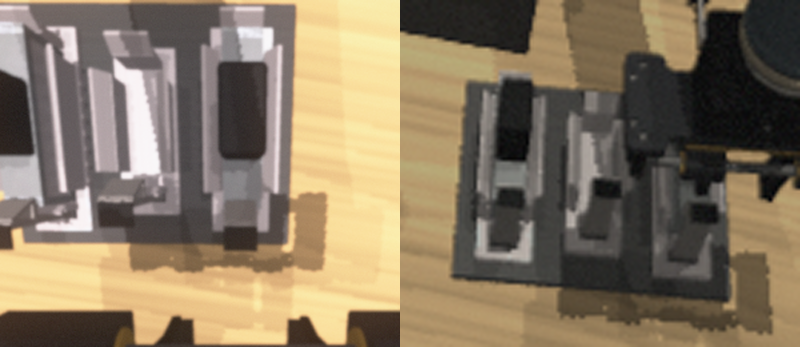

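Run:
```python
from h import *
from rig import env
import pickle
w=env.get_calibration('wrist');im=cv2.cvtColor(env.snapshot('wrist'),cv2.COLOR_RGB2GRAY)
_,w2=pickle.load(open('w2.pkl','rb'));im2=cv2.imread('pics/w2.png',0)
D=[586.5,240.6,.155]
xs=np.arange(40,100,2.)
for c,i in ((w2,im2),(w,im)):   # brightness along the latch at z=124: before (shut) vs now
    uv=proj(c,place(D,np.c_[xs,0*xs,0*xs+124])).astype(np.float32)
    print(cv2.remap(i,uv[None,:,0],uv[None,:,1],1)[0].tolist())
```

```text
[181, 183, 182, 171, 157, 149, 106, 91, 91, 91, 89, 90, 91, 97, 100, 71, 44, 44, 43, 46, 44, 47, 47, 101, 158, 180, 197, 207, 208, 205]
[136, 136, 134, 134, 132, 132, 114, 101, 103, 103, 101, 101, 98, 106, 111, 75, 44, 43, 45, 46, 46, 46, 46, 74, 101, 100, 102, 142, 180, 186]
```

The latch profile matches the shut state measured before insertion to within 1 mm. Handing in.

Run:
```python
from rig import env
print(env.close_job())
```

```text
the job is handed in; nothing more can be done
None
```

The cassette is in the empty full-length slot, fully home with the latch shut over its shoulder, and the job is handed in at about 22 s of the 61 s. I lifted it off the stand by the sides of its handle, stood it upright on the mat and let go. I then took the handle the thin way and pressed the cassette down past the latch.

**Last checks:**
- **Fully home:** the foot met the slot floor at the predicted height (tool tip at 101.1 mm, predicted 101). I pressed to about 17 N, and the latch's side push faded from about 4 N to under 1 N just before that.
- **Position:** the handle shows within 1 pixel of where it should be when seated.
- **Latch:** its edges in the wrist picture lie where they did before insertion, when it was shut, to within about 2 mm (the spacing I sampled at). I did not tug the cassette to test it.
- **Robot clear:** the gripper is well above the rack, with no contact force beyond noise.

On the mat, the cassette stood about 2 mm nearer the robot than I had worked out; the thin-way grasp allowed for that. I saw no contact with the other cassettes, drums or tools, but I did not measure them again at the end.

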